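# Load a bushing into the push-latch press nest

### The job

Press the latched-down loading nest of the green stand so that it pops up, set the bronze bushing over its yellow spigot while it is up, then push bushing and nest down together until the push latch catches again, and leave the bushing standing seated in the latched nest. The latch is delicate: find its height by feel, stop pushing when it bottoms, and never lean on it with more than 40 newtons. Do not disturb the tin, the throttle tube or the riveting tool.

Things in the scene. Friction and masses are not known exactly. Their poses are not given: they have to be found in the camera images.
- stand_axis (a point): Middle of the flat top of the fixed green stand, on the nest's vertical axis, 42 mm above the bench. z up, x and y along the stand's sides. A dark steel collar (ring 60 mm outside, 44 mm inside diameter) stands up around this axis; its rim is 18 to 42 mm above this point, set differently each time and not measured: find it by touch or sight. It does not move in use.
- stand: Green block 110 x 110 x 42 mm, fixed; origin at bench level under its middle. It carries collar and nest. The nest is an aluminium seat, 41 mm diameter, with a yellow spigot 17 mm diameter and 26 mm tall above it (top 7 mm tapers to 10 mm). The seat is 12 mm above the collar rim when up, 7 below it when latched, 16.7 below at the stop; spigot top 38, 19 and 9.3 mm above the rim.
- nest (a joint): Nest pushed down, m: 0 fully up, 0.019 latched, 0.0287 hard stop. Push-push latch: each full push (past 0.0278, to the stop) and letting it come back up changes the state: from latched it pops up to 0, from up it returns only to 0.019 and stays. A push short of 0.026 changes nothing. Push on the spigot or through a seated bushing. It pushes back 6 N when up, 9 N at the stop. Starts latched, empty.
- bushing_center (a point): Centre (half-way up, on the axis) of the loose bronze bushing: a plain tube standing upright on the bench, 36 mm outside diameter, 20 mm bore right through, 45 mm tall, about 0.27 kg. z is its axis. It goes over the spigot (1.5 mm play all round) and stands on the seat.
- bushing: The same bushing, origin at the centre of its lower end.
- tin_center (a point): Centre of the red plastic valve cap tin: a closed ribbed tin 61 mm in diameter, 38 mm tall, standing loose on the bench. Leave alone.
- tube_center (a point): Centre of the aluminium throttle tube: standing loose and upright on its 48 mm pulley flange, tube 25 mm in diameter, 115 mm tall. Leave alone.
- riveter_center (a point): Centre, 19 mm above the bench, of the dark steel chain link riveting tool: U-shaped block 60 x 22 x 38 mm lying loose, with a screw and cross handle reaching 78 mm from the centre along -x. Leave alone.
Things that resemble listed ones, but are neither listed nor needed, are in the scene too. There is more than one size of the stand; the one meant has the size given above.

How it is judged:
By the outcome, as a careful person would: the job done as asked, in the order asked, and still so for the second after the job is handed in, with the robot touching nothing.
It also fails if it takes over 51 s, if anything falls off the work surface, if the arm or the gripper's body presses on something with over 40 N, if the wrist force passes 120 N, or if a joint passes its speed limit or range.

### The arm

A 6-joint arm with a two-finger parallel gripper is mounted at the origin on the work surface. World frame = base frame: x ahead of the robot, y to its left, z up, the work surface at z = 0. Lengths are in m, angles in rad, forces in N, time in s.
With the tool pointing down it reaches from about 0.425 to 0.95 m from the base axis. Payload 3.5 kg.
Tool frame: the origin (TCP) lies between the finger pads; the fingertips stand 14 mm ahead of it and the grasp point (between the pads) lies 5 mm behind it (ctrl.tip_extent is the distance from the TCP to the fingertips, in m); x points along the fingers, z is the direction in which the jaws open and shut, and the axes are right-handed (so a half turn about x gives the same grasp; the last joint's range is limited). The gripper opens to 85 mm and grips with 20 to 120 N. Pads are 22 mm wide; open, the fingers measure 114 mm over their backs; the gripper's body (76 mm by 85 mm) begins 54 mm behind the grasp point. The pads swing forward as they close: fully open they stand 13 mm farther back than shut.
Start: joints at [-1.337, 0.286, 1.577, -0, 1.279, -0.15], TCP at [0.253, -0.626, 0.245] pointing down, gripper open.
Joint ranges: [-2.77, 2.77], [-0.9, 2.22], [0.21, 2.48], [-1.53, 4.67], [0.24, 2.81], [-2.84, 2.84]. Speed limits (rad/s): [2.79, 2.79, 3.14, 3.14, 3.14, 3.14].

### API

Orientations are given as a unit quaternion [x, y, z, w].
In Python, from plant import ctrl gives the robot as it stands.
- The arm moves only by the tool move_arm, never from a script. Its argument "commands" is one flat list of numbers, 4 for each row, row after row: the shift along the tool's x, y, z in units of 25 mm (1.0 is 25 mm), then the turn about the tool's x in units of 5 degrees (1.0 is 5 degrees). A call has 1 to 20 rows; each row shifts and turns the commanded pose from where the row before left it, along the tool's axes as they then stand; what a row does not reach is not made up. A row lasts 1/8 s, in which the tool goes at most 62.5 mm and 10.7 degrees, less where a joint would pass 70% of its speed; a pose out of reach is approached as far as the arm can. A call is refused whole if a number of a shift passes 1 or a number of a turn 1, either way. A call with a gripper value outside its range is refused whole. "jaw" is the finger opening in mm, from 0 to 85.4, set as the call begins (left out, the last holds). The fingers move at their own pace and stop on an object; "force" is the grip in N (left out, the last holds). Time passes only in rows, so rows that do not move let the fingers close. It gives the time, the measured TCP pose, the force and the opening at its end, in the units of the state.
- ctrl.get_state(): the state, without advancing time (a new reading comes with each control period).
- ctrl.read_camera(name): name is "side" or "top"; returns the picture (384x512x3 uint8, red, green, blue); there is no depth.
- ctrl.get_calibration(name): a dict with "camera_matrix" (3x3 intrinsics, pixels), "camera_from_world" (4x4, takes a point from world to camera coordinates). Camera axes: x right, y down, z forward; pixel columns grow to the right and rows downward; lengths in m; the calibration is good to about 2 mm. A picture is of the moment at which its call begins. get_calibration takes no time and is no camera call.
- ctrl.sign_off(): hands the job in, once; it reports no verdict.
The state is a dict: "time": time; "qpos": joint angles; "dq": joint speeds; "joint_efforts": joint torques, N m; "eef_pos": TCP position; "tcp_rot": TCP orientation; "contact_force": force on the tool from outside, world axes, zero at the start; "wrist_torque": the same for the moment, N m; "opening": opening from 0.0 (shut) to 1.0 (fully open).
Only numpy, scipy, OpenCV 4.12 (cv2) and the standard library are available. Lean on these libraries where they do the work, as an engineer would, in place of code of your own. Each camera call takes 0.05 s, during which the arm holds its last target.

## Working session

There is one attempt and no reset: what is moved stays moved. The work goes in short steps, Python scripts to look and compute and a tool call to move; the robot and the scene stay as the last step left them, time stands still between calls to the robot, and variables do not carry over. Pictures are saved under pics/ and viewed, and the job is handed in when it is done.

Besides the shell and the picture viewer there is one more tool, called after "Call:" as name(argument=value, ...), one argument or row to a line, values as JSON. move_arm: Moves the arm, as the interface text tells. Its arguments: {"type":"object","properties":{"commands":{"type":"array"},"jaw":{"type":"number"},"force":{"type":"number"}},"required":["commands"]}

```bash
ls; mkdir -p pics; python3 - <<'E'
from plant import ctrl
import cv2
for n in("side","top"):
    cv2.imwrite(f"pics/{n}0.png",ctrl.read_camera(n)[:,:,::-1]); c=ctrl.get_calibration(n); print(c)
print(ctrl.get_state())
E
```

```text
pics
{'camera_matrix': array([[492.26991852,   0.        , 253.47068348],
       [  0.        , 492.26991852, 195.76452771],
       [  0.        ,   0.        ,   1.        ]]), 'camera_from_world': array([[-0.95871568, -0.28428461,  0.00681949,  0.4528885 ],
       [-0.1704621 ,  0.55533726, -0.81396757,  0.15166433],
       [ 0.22761134, -0.78152593, -0.58087029,  0.96790404],
       [ 0.        ,  0.        ,  0.        ,  1.        ]])}
{'camera_matrix': array([[489.34080136,   0.        , 258.44268258],
       [  0.        , 489.34080136, 180.27948779],
       [  0.        ,   0.        ,   1.        ]]), 'camera_from_world': array([[ 0.02733079, -0.99955965,  0.01155611, -0.04395842],
       [-0.99735845, -0.02804525, -0.0670044 ,  0.49999509],
       [ 0.06729899, -0.0096943 , -0.99768576,  1.22373665],
       [ 0.        ,  0.        ,  0.        ,  1.        ]])}
{'time': 0.1, 'qpos': array([-1.33702839e+00,  2.87140251e-01,  1.57804668e+00,  7.97268323e-06,
        1.27859662e+00, -1.50007265e-01]), 'dq': array([-0.0009166 , -0.00050802, -0.00335358, -0.00044458,  0.00177953,
       -0.00106038]), 'joint_efforts': array([ 5.83145975e-04, -4.07294369e+01, -2.93697792e+01, -1.55569624e-04,
        3.40345301e-03,  3.36701376e-06]), 'eef_pos': array([ 0.25262724, -0.62532907,  0.24403463]), 'tcp_rot': array([ 0.39599364,  0.58674663, -0.39494104,  0.58560994]), 'contact_force': array([ 0.16114585, -1.12571544, -1.46171917]), 'wrist_torque': array([ 0.02218476, -0.0102142 ,  0.04043134]), 'opening': 1.0026604793431118}
```

View pics/side0.png

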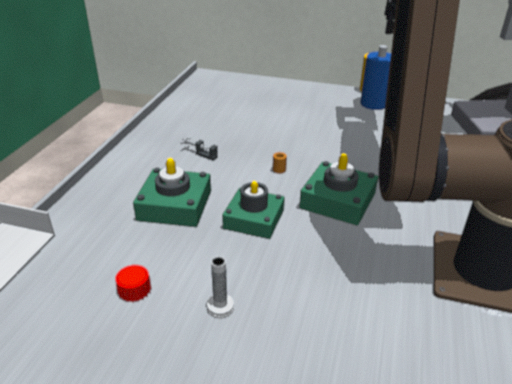

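View pics/top0.png

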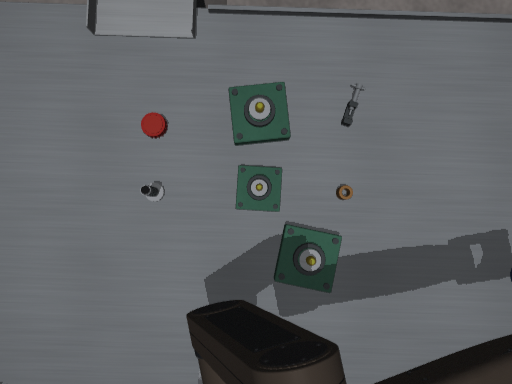

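Three green stands appear in the top view, near pixels (260,110), (260,188) and (308,257). The bushing is at about (345,191). I'll enlarge these areas.

```bash
python3 - <<'E'
import cv2,numpy as np
t=cv2.imread("pics/top0.png");s=cv2.imread("pics/side0.png")
cv2.imwrite("pics/t1.png",cv2.resize(t[70:300,210:370],None,fx=2.6*1.0,fy=2.6,interpolation=cv2.INTER_CUBIC))
cv2.imwrite("pics/s1.png",cv2.resize(s[135:245,125:385],None,fx=3,fy=3,interpolation=cv2.INTER_CUBIC))
E
cat > h.py <<'E'
from plant import ctrl
import numpy as np
def cam(n):
    c=ctrl.get_calibration(n);return np.array(c["camera_matrix"]),np.array(c["camera_from_world"])
def at(n,u,v,z):
    K,T=cam(n);R=T[:3,:3];C=-R.T@T[:3,3];d=R.T@np.linalg.solve(K,[u,v,1]);return C+d*(z-C[2])/d[2]
def pr(n,p):
    K,T=cam(n);q=K@(T[:3,:3]@np.array(p)+T[:3,3]);return q[:2]/q[2]
E
```

```text
(no output)
```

View pics/t1.png

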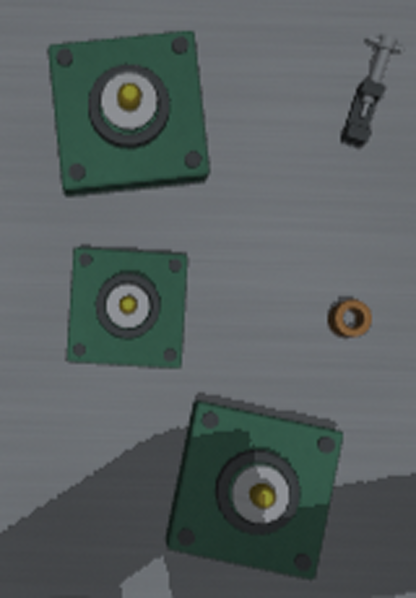

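View pics/s1.png

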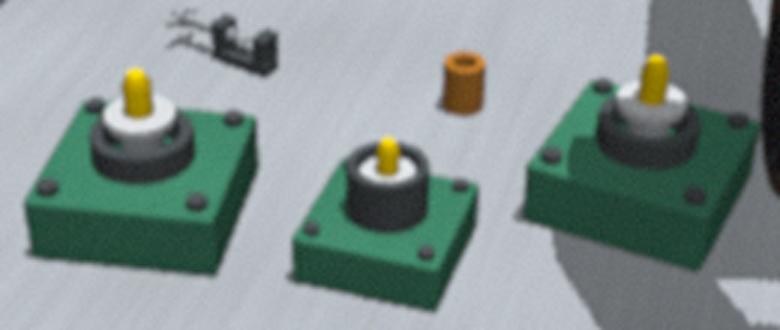

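The middle stand is the small one with the nest latched: the yellow tip is low and the seat sits below the rim. I'll check its size and work out the poses.

```bash
python3 - <<'E'
import cv2,numpy as np
from h import *
P=[(75,247),(188,252),(182,368),(67,361)]
W=np.array([at("top",210+x/2.6,70+y/2.6,.042) for x,y in P]);print(W.round(4),W.mean(0).round(4),[np.linalg.norm(W[i]-W[i-1]).round(4) for i in range(4)])
for i in range(4): 
    e=W[(i+1)%4]-W[i]; print(np.degrees(np.arctan2(e[1],e[0])).round(1))
c=W.mean(0)
print("side of center42",pr("side",c))
for h in (.018,.024,.03,.036,.042):
    print(h,"rim ctr top",((pr("top",[c[0],c[1],.042+h])-[210,70])*2.6).round(1),"side",((pr("side",[c[0],c[1],.042+h])-[125,135])*3).round(1),"spigtop",((pr("side",[c[0],c[1],.042+h+.019])-[125,135])*3).round(1), ((pr("top",[c[0],c[1],.042+h+.019])-[210,70])*2.6).round(1))
b=at("top",210+350/2.6,70+317/2.6,.045);print("bush",b)
print("side bush top, bottom",(pr("side",b)-[125,135])*3,(pr("side",[b[0],b[1],0])-[125,135])*3)
t=cv2.imread("pics/top0.png");s=cv2.imread("pics/side0.png")
A=cv2.resize(t[155:220,225:290],None,fx=8,fy=8,interpolation=cv2.INTER_CUBIC)
B=cv2.resize(s[170:240,215:290],None,fx=8,fy=8,interpolation=cv2.INTER_CUBIC)
cv2.imwrite("pics/t2.png",A);cv2.imwrite("pics/s2.png",B)
C=np.hstack([cv2.resize(t[170:215,325:370],None,fx=8,fy=8,interpolation=cv2.INTER_CUBIC),cv2.resize(s[140:185,258:303],None,fx=8,fy=8,interpolation=cv2.INTER_CUBIC)])
cv2.imwrite("pics/b2.png",C)
E
```

```text
[[ 0.5361  0.02    0.042 ]
 [ 0.5343 -0.0883  0.042 ]
 [ 0.4233 -0.0853  0.042 ]
 [ 0.427   0.0243  0.042 ]] [ 0.4802 -0.0323  0.042 ] [np.float64(0.1092), np.float64(0.1083), np.float64(0.1111), np.float64(0.1096)]
-90.9
178.4
88.1
-2.3
side of center42 [254.39451428 203.82914317]
0.018 rim ctr top [128.3 305.8] side [388.4 186.5] spigtop [388.6 164.9] [128.6 304.8]
0.024 rim ctr top [128.4 305.5] side [388.4 179.7] spigtop [388.7 158. ] [128.6 304.4]
0.03 rim ctr top [128.5 305.2] side [388.5 172.9] spigtop [388.7 151. ] [128.7 304.1]
0.036 rim ctr top [128.5 304.8] side [388.6 166. ] spigtop [388.8 144. ] [128.8 303.7]
0.042 rim ctr top [128.6 304.5] side [388.6 159.1] spigtop [388.9 137. ] [128.9 303.4]
bush [ 0.47621729 -0.24418454  0.045     ]
side bush top, bottom [464.02049201  61.21364233] [462.04125382 106.40093687]
```

View pics/t2.png

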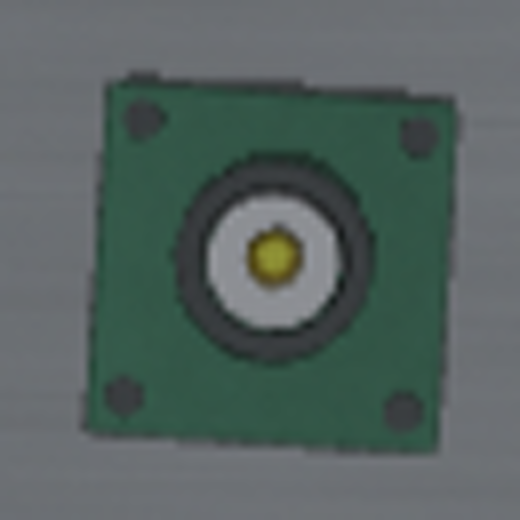

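View pics/s2.png

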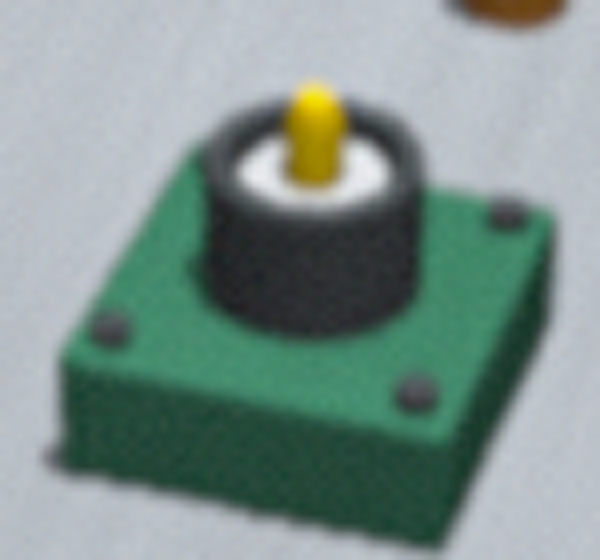

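View pics/b2.png

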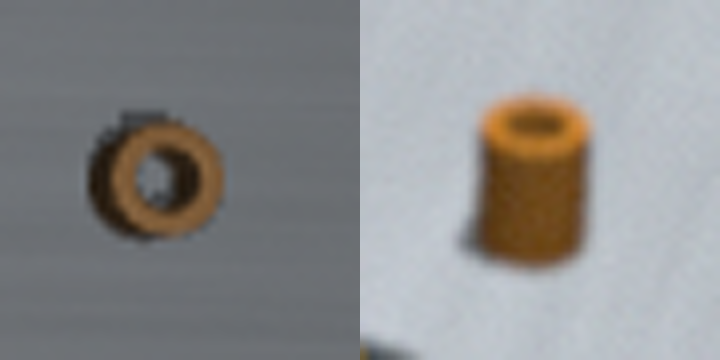

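The sides measure about 110 mm, so the middle stand is the right one. By eye the rim is about 40 mm above the stand top. Next I'll refine the centres with fits.

```bash
python3 - <<'E'
import cv2,numpy as np
from h import *
from scipy.spatial.transform import Rotation as R
t=cv2.imread("pics/top0.png");s=cv2.imread("pics/side0.png")
def com(img,box,lo,hi):
    x0,x1,y0,y1=box; m=cv2.inRange(cv2.cvtColor(img[y0:y1,x0:x1],cv2.COLOR_BGR2HSV),lo,hi)
    c=max(cv2.findContours(m,0,1)[0],key=cv2.contourArea); r=cv2.boundingRect(c); e=cv2.fitEllipse(c)
    return (e[0][0]+x0,e[0][1]+y0),e[1],(r[0]+x0,r[1]+y0,r[2],r[3])
print("spig top",com(t,(245,275,172,202),(20,120,60),(35,255,255)))
print("spig side",com(s,(240,270,170,200),(18,150,100),(35,255,255)))
print("bush top bright",com(t,(325,370,170,215),(5,80,90),(20,255,255)))
print("bush side",com(s,(258,303,140,185),(5,120,60),(20,255,255)))
# eyeballed, half-pixel corrected
f=lambda x,y,x0,y0:(x0+(x+.5)/8-.5,y0+(y+.5)/8-.5)
print("bush eyeball top",at("top",*f(166.5,180,325,170),.045),"side",at("side",*f(175,127,258,140),.045))
for h in (.036,.04,.042):
  print(h,"rim",at("top",*f(275,258,225,155),.042+h),"side",at("side",*f(315,153,215,170),.042+h))
  print("  spig",at("top",*f(274,257,225,155),.061+h),at("side",*f(315,88,215,170),.061+h))
st=ctrl.get_state();print(R.from_quat(st["tcp_rot"]).as_matrix().round(3),ctrl.tip_extent)
E
```

```text
spig top ((258.55223655700684, 186.5696725845337), (5.297053337097168, 5.6018452644348145), (256, 184, 6, 6))
spig side ((253.80689239501953, 186.62420463562012), (5.9567718505859375, 11.674251556396484), (251, 181, 7, 12))
bush top bright ((345.5353355407715, 191.92022514343262), (12.612046241760254, 13.319517135620117), (339, 185, 14, 14))
bush side ((279.1876811981201, 162.12217140197754), (12.245098114013672, 21.262937545776367), (273, 153, 13, 20))
bush eyeball top [ 0.47592393 -0.24607651  0.045     ] side [ 0.47674687 -0.24385182  0.045     ]
0.036 rim [ 0.48117725 -0.03111158  0.078     ] side [ 0.48315427 -0.03797062  0.078     ]
  spig [ 0.48043778 -0.03059656  0.097     ] [ 0.48416891 -0.04090823  0.097     ]
0.04 rim [ 0.48096089 -0.0310672   0.082     ] side [ 0.48154381 -0.03242015  0.082     ]
  spig [ 0.48022043 -0.03055323  0.101     ] [ 0.48249927 -0.0351576   0.101     ]
0.042 rim [ 0.48085271 -0.03104501  0.084     ] side [ 0.48073858 -0.02964492  0.084     ]
  spig [ 0.48011176 -0.03053156  0.103     ] [ 0.48166445 -0.03228229  0.103     ]
[[-0.001  0.927  0.374]
 [ 0.002  0.374 -0.927]
 [-1.     0.    -0.002]] 0.014
```

Call:
move_arm(
  commands=[0, 0, 0, 0.88, 0, 0, 0, 0.88, 0, 0, 0, 0.88, 0, 0, 0, 0.88, 0, 0, 0, 0.88, 0, 0.38, -0.99, 0, 0, 0.38, -0.99, 0, 0, 0.38, -0.99, 0, 0, 0.38, -0.99, 0, 0, 0.38, -0.99, 0, 0, 0.38, -0.99, 0, 0, 0.38, -0.99, 0, 0, 0.38, -0.99, 0, 0, 0.38, -0.99, 0, 0, 0.38, -0.99, 0, 0, 0.38, -0.99, 0, 0, 0.38, -0.99, 0, 0, 0.38, -0.99, 0, 0, 0.38, -0.99, 0, 0, 0.38, -0.99, 0],
  jaw=0,
  force=40,
)

```text
time: 2.6
eef_pos: [0.3956, -0.2531, 0.2453]
tcp_rot: [0.5, 0.5, -0.5, 0.5]
contact_force: [0.2, -0.1, 0.7]
opening: 0.001
```

Call:
move_arm(
  commands=[0, 0.38, -0.99, 0, 0, 0.38, -0.99, 0, 0, 0.38, -0.99, 0, 0, 0.38, -0.99, 0, 0, 0.38, -0.99, 0, 0, 0.38, -0.99, 0, 0, 0.38, -0.99, 0, 0, 0.38, -0.99, 0, 0, 0.38, -0.99, 0, 0, 0, 0, 0, 0, 0, 0, 0],
)

```text
time: 3.98
eef_pos: [0.4805, -0.0319, 0.2452]
tcp_rot: [-0.5, -0.5, 0.5, -0.5]
contact_force: [0.3, 0.4, 0.2]
opening: 0.0
```

Call:
move_arm(
  commands=[0.92, 0, 0, 0, 0.92, 0, 0, 0, 0.92, 0, 0, 0, 0.92, 0, 0, 0, 0.92, 0, 0, 0, 0, 0, 0, 0],
)

```text
time: 4.72
eef_pos: [0.4791, -0.0323, 0.1285]
tcp_rot: [-0.499, -0.501, 0.501, -0.498]
contact_force: [0.2, -0.2, 0.5]
opening: 0.001
```

```bash
python3 - <<'E'
from h import *
import cv2
s=ctrl.read_camera("side")[:,:,::-1];t=ctrl.read_camera("top")[:,:,::-1]
cv2.imwrite("pics/a1.png",np.hstack([cv2.resize(s[140:240,205:305],None,fx=4,fy=4,interpolation=2),cv2.resize(t[140:240,210:310],None,fx=4,fy=4,interpolation=2)]))
st=ctrl.get_state();print(st["eef_pos"],st["contact_force"])
E
```

```text
[ 0.48104816 -0.03252801  0.13092395] [0.23985193 0.19549957 1.37595871]
```

View pics/a1.png

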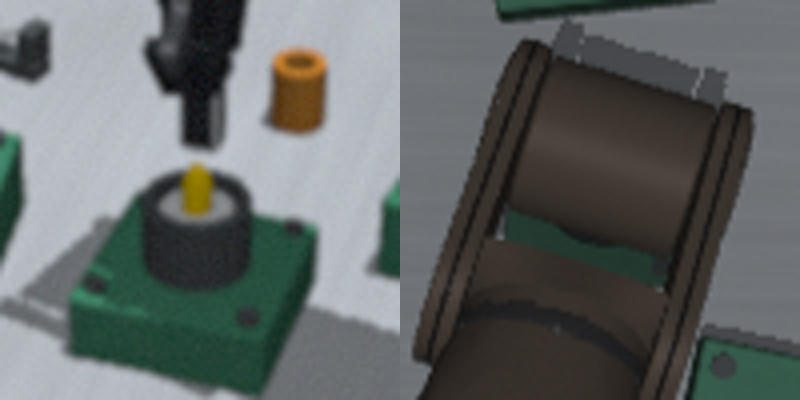

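```bash
python3 - <<'E'
from h import *
g=lambda p:((pr("side",p)-[205,140])*4+1.5).round(1)
print(g([.481,-.0325,.117]),"corners",[g([.481+a*.011,-.0325+b*.01,.117]) for a in(-1,1) for b in (-1,1)],"spig",g([.481,-.0315,.101]))
E
```

```text
[198.8 141.6] corners [array([224.1, 135. ]), array([213.6, 155. ]), array([184.2, 128.4]), array([173.2, 148.2])] spig [198.  167.9]
```

Call:
move_arm(
  commands=[0.1, 0, 0, 0, 0.1, 0, 0, 0, 0.1, 0, 0, 0, 0.1, 0, 0, 0, 0.1, 0, 0, 0, 0, 0, 0, 0],
)

```text
time: 5.58
eef_pos: [0.4807, -0.0318, 0.1175]
tcp_rot: [0.5, 0.5, -0.5, 0.5]
contact_force: [0.2, -0.9, 0.6]
opening: -0.001
```

Call:
move_arm(
  commands=[0.08, 0, 0, 0, 0.08, 0, 0, 0],
)

```text
time: 5.82
eef_pos: [0.4812, -0.032, 0.1151]
tcp_rot: [-0.5, -0.5, 0.5, -0.5]
contact_force: [-3.0, 1.1, 8.3]
opening: 0.0
```

Call:
move_arm(
  commands=[0.08, 0, 0, 0, 0, 0, 0, 0],
)

```text
time: 6.08
eef_pos: [0.4813, -0.032, 0.1133]
tcp_rot: [-0.5, -0.5, 0.5, -0.5]
contact_force: [-3.3, -0.2, 7.8]
opening: -0.006
```

Call:
move_arm(
  commands=[0.08, 0, 0, 0, 0.08, 0, 0, 0, 0, 0, 0, 0],
)

```text
time: 6.45
eef_pos: [0.4812, -0.032, 0.1094]
tcp_rot: [0.5, 0.5, -0.5, 0.5]
contact_force: [-3.8, -0.0, 8.1]
opening: -0.0
```

Call:
move_arm(
  commands=[0.04, 0, 0, 0, 0, 0, 0, 0],
)

```text
time: 6.7
eef_pos: [0.4812, -0.032, 0.1085]
tcp_rot: [0.5, 0.5, -0.5, 0.5]
contact_force: [-3.7, 0.5, 9.4]
opening: 0.004
```

Call:
move_arm(
  commands=[0.04, 0, 0, 0, 0, 0, 0, 0],
)

```text
time: 6.95
eef_pos: [0.4812, -0.032, 0.1075]
tcp_rot: [0.5, 0.5, -0.5, 0.5]
contact_force: [-4.6, 1.1, 9.5]
opening: -0.001
```

Call:
move_arm(
  commands=[0.03, 0, 0, 0, 0, 0, 0, 0],
)

```text
time: 7.2
eef_pos: [0.4813, -0.032, 0.1068]
tcp_rot: [-0.5, -0.5, 0.5, -0.5]
contact_force: [-3.9, 0.5, 9.0]
opening: -0.002
```

Call:
move_arm(
  commands=[0.03, 0, 0, 0, 0, 0, 0, 0],
)

```text
time: 7.45
eef_pos: [0.4813, -0.032, 0.1061]
tcp_rot: [0.5, 0.5, -0.5, 0.5]
contact_force: [-4.6, 1.0, 9.2]
opening: 0.0
```

Call:
move_arm(
  commands=[0.02, 0, 0, 0, 0, 0, 0, 0],
)

```text
time: 7.7
eef_pos: [0.4813, -0.032, 0.1061]
tcp_rot: [0.5, 0.5, -0.5, 0.5]
contact_force: [-5.9, 1.6, 12.0]
opening: -0.003
```

Call:
move_arm(
  commands=[0.02, 0, 0, 0, 0, 0, 0, 0],
)

```text
time: 7.95
eef_pos: [0.4814, -0.032, 0.106]
tcp_rot: [0.5, 0.5, -0.5, 0.5]
contact_force: [-6.6, 1.8, 14.0]
opening: 0.001
```

The nest bottomed at TCP z = 0.106: the force rose from 9 N to 14 N with no further motion. That puts the rim at about z = 0.0827. I'll raise the arm and check that it popped up.

Call:
move_arm(
  commands=[-0.3, 0, 0, 0, -0.3, 0, 0, 0, -0.4, 0, 0, 0, -0.5, 0, 0, 0, -0.7, 0, 0, 0, -0.9, 0, 0, 0, -0.9, 0, 0, 0],
)

```text
time: 8.82
eef_pos: [0.4809, -0.0319, 0.2047]
tcp_rot: [0.5, 0.5, -0.5, 0.5]
contact_force: [-0.9, -0.0, 0.4]
opening: 0.001
```

Call:
move_arm(
  commands=[0, -0.02, 0.95, 0, 0, -0.02, 0.95, 0, 0, -0.02, 0.95, 0, 0, -0.02, 0.95, 0, 0, -0.02, 0.95, 0, 0, -0.02, 0.95, 0, 0, -0.02, 0.95, 0, 0, -0.02, 0.95, 0, 0, -0.02, 0.95, 0, 0, 0, 0, 0, 0, 0, 0, 0],
  jaw=85,
)

```text
time: 10.2
eef_pos: [0.4762, -0.2454, 0.2033]
tcp_rot: [0.5, 0.5, -0.5, 0.5]
contact_force: [-0.2, -0.2, -0.8]
opening: 0.998
```

```bash
python3 - <<'E'
from h import *
import cv2
s=ctrl.read_camera("side")[:,:,::-1]
cv2.imwrite("pics/a2.png",cv2.resize(s[100:240,205:345],None,fx=4,fy=4,interpolation=2))
st=ctrl.get_state();print(st["eef_pos"],st["contact_force"])
g=lambda p:((pr("side",p)-[205,100])*4+1.5).round(1)
print(g([.481,-.0315,.0827+.038]),g([.481,-.0315,.0827+.012]))
E
```

```text
[ 0.47628418 -0.24511548  0.20325978] [-0.41848381  0.15290972 -0.0739887 ]
[198.3 296.7] [197.9 337.7]
```

View pics/a2.png

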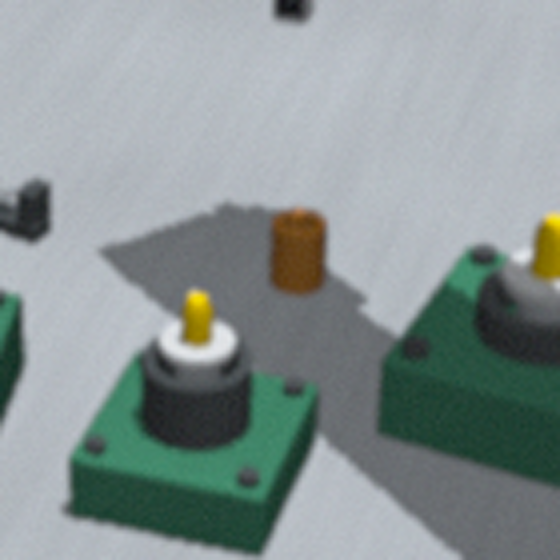

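It popped up: the spigot tip is at pixel (198,296), exactly where the rim estimate predicts. Next is the bushing grasp.

Call:
move_arm(
  commands=[0.9, 0, 0, 0, 0.9, 0, 0, 0, 0.9, 0, 0, 0, 0.9, 0, 0, 0, 0.9, 0, 0, 0, 0.9, 0, 0, 0, 0.9, 0, 0, 0, 0.47, 0, 0, 0, 0, 0, 0, 0, 0, 0, 0, 0],
)

```text
time: 11.5
eef_pos: [0.477, -0.2459, 0.035]
tcp_rot: [0.5, 0.499, -0.5, 0.501]
contact_force: [0.7, 0.7, 0.8]
opening: 0.994
```

Call:
move_arm(
  commands=[0, 0, 0, 0, 0, 0, 0, 0, 0, 0, 0, 0, 0, 0, 0, 0, 0, 0, 0, 0, 0, 0, 0, 0],
  jaw=45,
  force=60,
)

```text
time: 12.25
eef_pos: [0.4763, -0.2457, 0.034]
tcp_rot: [-0.5, -0.5, 0.5, -0.5]
contact_force: [-0.9, 0.8, 0.1]
opening: 0.525
```

```bash
python3 - <<'E'
from h import *
import cv2
s=ctrl.read_camera("side")[:,:,::-1];t=ctrl.read_camera("top")[:,:,::-1]
cv2.imwrite("pics/a3.png",np.hstack([cv2.resize(s[130:200,240:310],None,fx=5.7,fy=5.7,interpolation=2),cv2.resize(t[155:225,310:380],None,fx=5.7,fy=5.7,interpolation=2)]))
st=ctrl.get_state();print(st["eef_pos"],st["contact_force"],st["opening"],ctrl.tip_extent)
E
```

```text
[ 0.47631727 -0.24565116  0.03404404] [-0.83429115 -0.1525276  -0.16422296] 0.5232088587486607 0.014
```

View pics/a3.png

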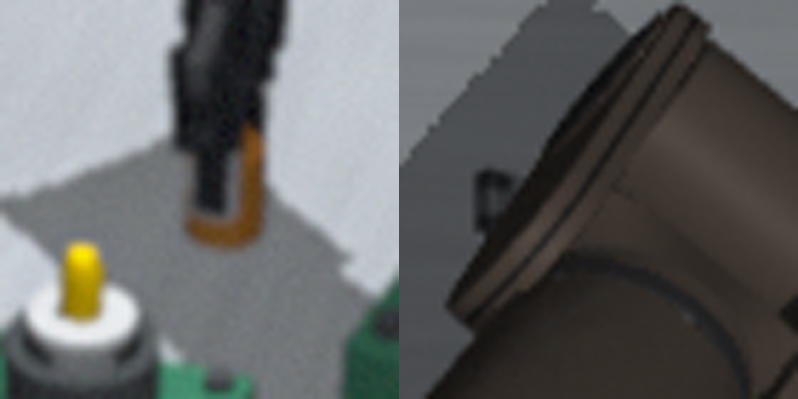

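```bash
python3 - <<'E'
from h import *
g=lambda p:((pr("side",p)-[240,130])*5.7+2.4).round(1)
for z in (.016,.02,.024,.028): print(z,[g([.476+a,-.2457+b,z]) for a in (-.011,.011) for b in(.0225,.032)])
print(g([.476,-.2457+.018,0]))
E
```

```text
0.016 [array([239.2, 231. ]), array([234. , 242.1]), array([191. , 223.1]), array([185.5, 234.2])]
0.02 [array([239.6, 223.3]), array([234.4, 234.5]), array([191.2, 215.5]), array([185.8, 226.5])]
0.024 [array([239.9, 215.6]), array([234.7, 226.7]), array([191.5, 207.8]), array([186. , 218.8])]
0.028 [array([240.3, 207.9]), array([235.1, 219. ]), array([191.8, 200.1]), array([186.3, 211.1])]
[216.3 252.1]
```

Call:
move_arm(
  commands=[0, 0, 0, 0, 0, 0, 0, 0, 0, 0, 0, 0, 0, 0, 0, 0, 0, 0, 0, 0],
  jaw=30,
  force=60,
)

```text
time: 12.98
eef_pos: [0.4766, -0.2457, 0.0345]
tcp_rot: [0.5, 0.5, -0.5, 0.5]
contact_force: [-0.0, 1.4, 5.6]
opening: 0.407
```

Call:
move_arm(
  commands=[-0.3, 0, 0, 0, -0.8, 0, 0, 0, -1, 0, 0, 0, -1, 0, 0, 0, -1, 0, 0, 0, -1, 0, 0, 0, -1, 0, 0, 0, 0, 0, 0, 0],
)

```text
time: 13.98
eef_pos: [0.477, -0.2463, 0.188]
tcp_rot: [0.5, 0.499, -0.5, 0.501]
contact_force: [-0.3, 0.0, -2.6]
opening: 0.405
```

Call:
move_arm(
  commands=[0, 0.019, -0.855, 0, 0, 0.019, -0.855, 0, 0, 0.019, -0.855, 0, 0, 0.019, -0.855, 0, 0, 0.019, -0.855, 0, 0, 0.019, -0.855, 0, 0, 0.019, -0.855, 0, 0, 0.019, -0.855, 0, 0, 0.019, -0.855, 0, 0, 0.019, -0.855, 0, 0, 0, 0, 0, 0, 0, 0, 0],
)

```text
time: 15.48
eef_pos: [0.4811, -0.0317, 0.1866]
tcp_rot: [0.5, 0.5, -0.5, 0.5]
contact_force: [0.7, -0.1, -2.8]
opening: 0.402
```

```bash
python3 - <<'E'
from h import *
import cv2
s=ctrl.read_camera("side")[:,:,::-1]
cv2.imwrite("pics/a4.png",cv2.resize(s[120:240,195:315],None,fx=5,fy=5,interpolation=2))
st=ctrl.get_state();p=st["eef_pos"];print(p,st["contact_force"],st["opening"])
g=lambda p:((pr("side",p)-[195,120])*5+2).round(1)
b=p[2]-.0342
print("bush bottom ctr",g([p[0],p[1],b]),"front",g([p[0],p[1]+.018,b]),"L/R",g([p[0]+.018,p[1],b]),g([p[0]-.018,p[1],b]),"spig",g([.481,-.032,.1207]))
E
```

```text
[ 0.48112814 -0.03200933  0.18666209] [ 0.10590176  0.28528433 -2.57253525] 0.4045117346384382
bush bottom ctr [298.6 205.5] front [286.1 227.6] L/R [256.9 198.8] [340.7 212.3] spig [298.3 270.3]
```

View pics/a4.png

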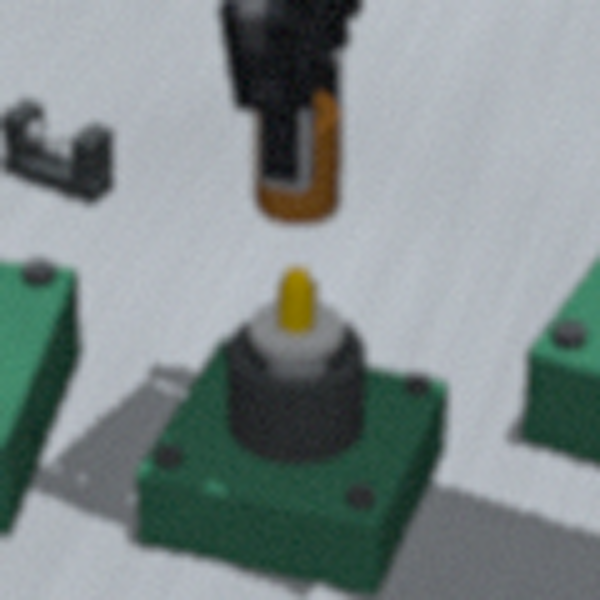

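Call:
move_arm(
  commands=[0.3, 0, 0, 0, 0.3, 0, 0, 0, 0.3, 0, 0, 0, 0.2, 0, 0, 0, 0.1, 0, 0, 0, 0.1, 0, 0, 0],
)

```text
time: 16.27
eef_pos: [0.4813, -0.032, 0.1541]
tcp_rot: [0.5, 0.5, -0.5, 0.5]
contact_force: [0.2, -0.3, -4.0]
opening: 0.405
```

Call:
move_arm(
  commands=[0.08, 0, 0, 0, 0.08, 0, 0, 0],
)

```text
time: 16.52
eef_pos: [0.4812, -0.0319, 0.1502]
tcp_rot: [0.5, 0.5, -0.5, 0.5]
contact_force: [-0.8, 0.6, -2.3]
opening: 0.409
```

Call:
move_arm(
  commands=[0.08, 0, 0, 0, 0.08, 0, 0, 0],
)

```text
time: 16.77
eef_pos: [0.481, -0.0312, 0.1462]
tcp_rot: [0.501, 0.5, -0.5, 0.499]
contact_force: [-1.7, 4.1, -1.0]
opening: 0.407
```

Call:
move_arm(
  commands=[0.08, 0, 0, 0, 0.08, 0, 0, 0],
)

```text
time: 17.02
eef_pos: [0.4808, -0.0311, 0.1419]
tcp_rot: [0.5, 0.501, -0.5, 0.499]
contact_force: [-1.7, 4.2, 0.4]
opening: 0.41
```

Call:
move_arm(
  commands=[0, -0.04, -0.09, 0, 0, 0, 0, 0],
)

```text
time: 17.27
eef_pos: [0.4802, -0.0301, 0.1419]
tcp_rot: [0.5, 0.5, -0.5, 0.501]
contact_force: [0.5, 0.1, -3.1]
opening: 0.406
```

Call:
move_arm(
  commands=[0.08, 0, 0, 0, 0.08, 0, 0, 0],
)

```text
time: 17.52
eef_pos: [0.4802, -0.0299, 0.1379]
tcp_rot: [-0.5, -0.5, 0.5, -0.5]
contact_force: [0.1, -0.3, -3.7]
opening: 0.41
```

Call:
move_arm(
  commands=[0.08, 0, 0, 0, 0.08, 0, 0, 0],
)

```text
time: 17.77
eef_pos: [0.4801, -0.0297, 0.1339]
tcp_rot: [-0.5, -0.5, 0.5, -0.5]
contact_force: [0.5, 0.4, -2.7]
opening: 0.404
```

Now it is free around the spigot, with only the weight showing. I'll continue to the seat, expected at a TCP z of about 0.129.

Call:
move_arm(
  commands=[0.08, 0, 0, 0, 0.08, 0, 0, 0],
)

```text
time: 18.02
eef_pos: [0.4801, -0.0296, 0.1299]
tcp_rot: [-0.5, -0.5, 0.5, -0.5]
contact_force: [-0.0, -0.4, -3.1]
opening: 0.405
```

Call:
move_arm(
  commands=[0.08, 0, 0, 0, 0, 0, 0, 0],
)

```text
time: 18.27
eef_pos: [0.4803, -0.0297, 0.1288]
tcp_rot: [-0.5, -0.5, 0.5, -0.5]
contact_force: [-2.6, 0.7, 2.3]
opening: 0.407
```

Call:
move_arm(
  commands=[0.08, 0, 0, 0, 0, 0, 0, 0],
)

```text
time: 18.52
eef_pos: [0.4803, -0.0297, 0.1263]
tcp_rot: [0.5, 0.5, -0.5, 0.5]
contact_force: [-2.2, -0.1, 3.7]
opening: 0.407
```

Call:
move_arm(
  commands=[0.08, 0, 0, 0, 0.08, 0, 0, 0, 0.08, 0, 0, 0, 0.08, 0, 0, 0, 0.08, 0, 0, 0],
)

```text
time: 19.15
eef_pos: [0.4803, -0.0297, 0.1161]
tcp_rot: [0.5, 0.5, -0.5, 0.5]
contact_force: [-1.9, 0.9, 4.7]
opening: 0.408
```

Call:
move_arm(
  commands=[0.08, 0, 0, 0, 0.08, 0, 0, 0, 0.08, 0, 0, 0, 0.08, 0, 0, 0, 0, 0, 0, 0],
)

```text
time: 19.77
eef_pos: [0.4803, -0.0297, 0.1081]
tcp_rot: [0.5, 0.5, -0.5, 0.5]
contact_force: [-2.0, -0.6, 4.6]
opening: 0.406
```

Call:
move_arm(
  commands=[0.06, 0, 0, 0, 0.06, 0, 0, 0, 0, 0, 0, 0],
)

```text
time: 20.15
eef_pos: [0.4803, -0.0297, 0.1052]
tcp_rot: [0.5, 0.5, -0.5, 0.5]
contact_force: [-2.6, 0.2, 6.4]
opening: 0.408
```

Call:
move_arm(
  commands=[0.06, 0, 0, 0, 0.06, 0, 0, 0, 0, 0, 0, 0],
)

```text
time: 20.52
eef_pos: [0.4803, -0.0297, 0.1023]
tcp_rot: [0.5, 0.5, -0.5, 0.5]
contact_force: [-3.0, 1.1, 5.6]
opening: 0.408
```

Call:
move_arm(
  commands=[0.03, 0, 0, 0, 0, 0, 0, 0],
)

```text
time: 20.78
eef_pos: [0.4803, -0.0297, 0.1016]
tcp_rot: [0.5, 0.5, -0.5, 0.5]
contact_force: [-2.7, -0.2, 6.3]
opening: 0.406
```

Call:
move_arm(
  commands=[0.03, 0, 0, 0, 0, 0, 0, 0],
)

```text
time: 21.02
eef_pos: [0.4803, -0.0297, 0.1008]
tcp_rot: [0.5, 0.5, -0.5, 0.5]
contact_force: [-2.3, 0.7, 6.4]
opening: 0.406
```

Call:
move_arm(
  commands=[0.03, 0, 0, 0, 0, 0, 0, 0],
)

```text
time: 21.28
eef_pos: [0.4804, -0.0297, 0.1006]
tcp_rot: [0.5, 0.5, -0.5, 0.5]
contact_force: [-3.1, 1.1, 9.1]
opening: 0.401
```

Call:
move_arm(
  commands=[0.02, 0, 0, 0, 0, 0, 0, 0],
)

```text
time: 21.52
eef_pos: [0.4804, -0.0297, 0.1005]
tcp_rot: [-0.5, -0.5, 0.5, -0.5]
contact_force: [-5.6, 0.8, 12.6]
opening: 0.406
```

Bottomed again at TCP z = 0.1005, after 28.5 mm of travel. One small nudge to be sure, then I'll ease up to the expected latch height of about 0.110.

Call:
move_arm(
  commands=[0.02, 0, 0, 0, 0, 0, 0, 0],
)

```text
time: 21.78
eef_pos: [0.4805, -0.0297, 0.1005]
tcp_rot: [0.5, 0.5, -0.5, 0.5]
contact_force: [-5.9, 1.4, 14.4]
opening: 0.405
```

Call:
move_arm(
  commands=[-0.1, 0, 0, 0, -0.1, 0, 0, 0, -0.1, 0, 0, 0, -0.1, 0, 0, 0, 0, 0, 0, 0],
)

```text
time: 22.4
eef_pos: [0.4803, -0.0297, 0.1092]
tcp_rot: [0.5, 0.5, -0.5, 0.5]
contact_force: [-2.4, 1.7, 5.3]
opening: 0.412
```

Call:
move_arm(
  commands=[-0.03, 0, 0, 0, 0, 0, 0, 0],
)

```text
time: 22.65
eef_pos: [0.4803, -0.0297, 0.1097]
tcp_rot: [0.5, 0.5, -0.5, 0.5]
contact_force: [-1.7, 0.6, 4.8]
opening: 0.406
```

Call:
move_arm(
  commands=[-0.03, 0, 0, 0, 0, 0, 0, 0],
)

```text
time: 22.9
eef_pos: [0.4802, -0.0297, 0.1101]
tcp_rot: [0.5, 0.5, -0.5, 0.5]
contact_force: [-0.5, 0.2, 2.2]
opening: 0.409
```

Call:
move_arm(
  commands=[-0.02, 0, 0, 0, 0, 0, 0, 0],
)

```text
time: 23.15
eef_pos: [0.4801, -0.0297, 0.1104]
tcp_rot: [0.5, 0.5, -0.5, 0.5]
contact_force: [0.7, -0.0, -1.5]
opening: 0.407
```

The force fell from +5 N to −1.5 N at 0.110, so the latch caught. I'll release and retreat.

Call:
move_arm(
  commands=[0, 0, 0, 0, 0, 0, 0, 0, 0, 0, 0, 0, 0, 0, 0, 0, 0, 0, 0, 0],
  jaw=65,
)

```text
time: 23.78
eef_pos: [0.4801, -0.0296, 0.1108]
tcp_rot: [-0.5, -0.5, 0.5, -0.5]
contact_force: [0.9, 0.2, 0.2]
opening: 0.759
```

Call:
move_arm(
  commands=[-0.3, 0, 0, 0, -0.6, 0, 0, 0, -0.9, 0, 0, 0, -1, 0, 0, 0, -1, 0, 0, 0, -1, 0, 0, 0, 0, 0, 0.9, 0, 0, 0, 0.9, 0, 0, 0, 0.9, 0, 0, 0, 0.9, 0, 0, 0, 0.9, 0, 0, 0, 0.9, 0, 0, 0, 0.9, 0, 0, 0, 0.9, 0, 0, 0, 0, 0],
)

```text
time: 25.65
eef_pos: [0.4802, -0.2111, 0.2316]
tcp_rot: [0.501, 0.499, -0.5, 0.5]
contact_force: [0.2, 0.6, -0.2]
opening: 0.76
```

```bash
python3 - <<'E'
from h import *
import cv2
s=ctrl.read_camera("side")[:,:,::-1]; t=ctrl.read_camera("top")[:,:,::-1]
cv2.imwrite("pics/a5.png",cv2.resize(s[120:240,195:315],None,fx=5,fy=5,interpolation=2))
cv2.imwrite("pics/a6.png",np.hstack([s,t])[:, :] if 0 else cv2.resize(np.vstack([s,t]),None,fx=.75,fy=.75))
g=lambda p:((pr("side",p)-[195,120])*5+2).round(1)
c=(.4802,-.0312)
print("bush top latched",g([*c,.0827-.007+.045]),"if up",g([*c,.0827+.012+.045]))
print(ctrl.get_state()["contact_force"],ctrl.get_state()["time"])
E
```

```text
bush top latched [299.6 271.6] if up [300.  233.1]
[0.19784167 0.66358536 0.33170812] 25.75
```

View pics/a5.png

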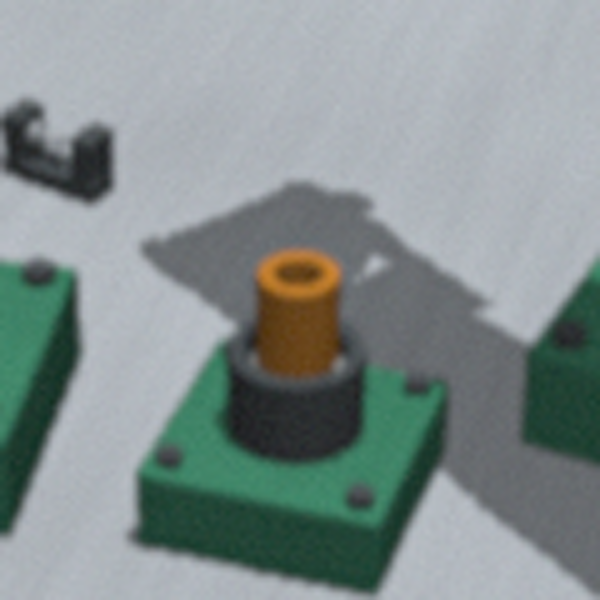

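View pics/a6.png

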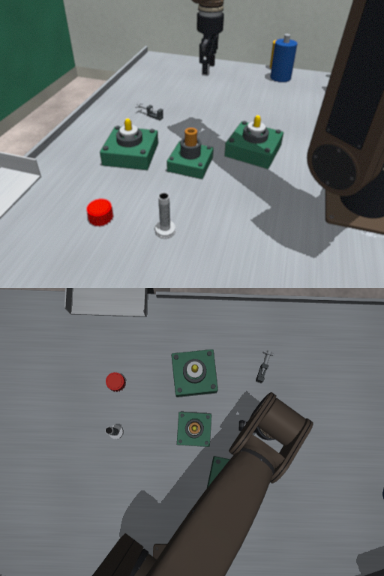

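The bushing top is centred at about (299,273). The latched prediction is (299.6,271.6), and it would be at row 233 if the nest were up. So it stands seated in the latched nest, and the tin, tube and riveter are where they were. I'm handing it in.

```bash
python3 -c "
from plant import ctrl
print(ctrl.sign_off())"
```

```text
the job is handed in; nothing more can be done
None
```

The job is done and handed in at about 25.8 s of the 51 s allowed. The bushing is standing seated in the latched nest of the 110 mm stand, which is the middle one.

- **First push:** I pressed the spigot with closed fingers and found the stop by feel at TCP z 0.106. The force rose from 9 N to 14 N with no further movement. The nest popped up, and the camera confirmed it.
- **Fitting the bushing:** It touched the side of the spigot with about 4 N on the way down. I shifted it about 2 mm, and it then slid freely to the seat.
- **Second push:** Bushing and nest went down together about 28.5 mm to the stop. The highest vertical force I read was about 14.4 N, about 15.6 N with the sideways part. Forces were read only at the end of each move, so brief peaks between readings were not seen.
- **Latch check:** Easing up, the force dropped from +5 N to −1.5 N at the expected latch height, and I let go there.
- **Last picture:** The bushing's top was within about 1.5 pixels (5× enlarged view) of where it should be when latched. If the nest were up it would be about 40 pixels higher. The bushing was upright, and the tin, tube and riveter looked unmoved. The arm was clear of everything.

No check failed. The only disagreement was the camera's estimate of the stand's position, which was about 1 to 2 mm off sideways and which I corrected by feel.

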